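Take the spent water filter off its bayonet manifold

TASK

The water filter of the wet polisher is spent. Press the red release button on the blue manifold all the way down, twist the white cartridge a quarter turn anticlockwise (seen from above) by the bar on its top while it is still seated, and lift it off. Stand it upright on the black rubber mat and let go of it, then take it again and lay it on its side on the two steel rails of the yellow cradle, along the rails and centred on them, leaving everything else where it is.

Things in the scene. Friction and masses are not known exactly. Their poses are not given: they have to be found in the camera images.
- manifold: Blue filter manifold fixed to the bench, 160 x 84 mm block on a 176 x 100 mm steel plate, socket floor 30 mm above the bench, two hose barbs on its -y side. Origin: on the bench, under the vertical bayonet axis; z up. The block spans its x from -116 to +44 mm; the red button is 92 mm from the bayonet axis toward its -x.
- bayonet (a point): Centre of the socket floor, on the bayonet axis; axes as the manifold's. Locked: cartridge lugs along y, under two aluminium claws at +y and -y (2 mm play). Free to lift: lugs along x, 90 degrees anticlockwise from above (clear from about 65). Fixed pins stop the turn at both ends; two steel dogs on the button block it until the button is down. The lugs have 2 to 3 mm sideways play.
- release (a joint): Travel of the red release button, m: 0 = up, 0.009 = fully down; it stays down where it is left (no return spring). Sliding it takes about 3.5 N straight down; the cartridge can turn from about 0.007 on.
- release_top (a point): Centre of the top of the round red button (28 mm across), 60 mm above the bench when up; it moves down with the button.
- cartridge: White round filter cartridge, 120 mm tall, 0.15 to 0.31 kg, loose, standing upright locked in the manifold at the start. Origin: centre of its underside; own z along its axis toward the blue grip bar. White body 52 mm across from z 18 to 90 mm; bar on top from z 90 to 120 mm, 40 mm long along own x, 20 mm thick along own y. Stands by itself on its flat underside.
- cartridge_foot (a point): Centre of the cartridge's underside. Its foot is a grey spigot, 36 mm across, from z 0 to 18 mm, with two lugs, 16 mm wide and 8 mm high, along own +x and -x (58 mm over both).
- cartridge_mid (a point): Point on the cartridge's axis at the middle of the white body, 54 mm above its underside.
- cartridge_grip (a point): Point on the cartridge's axis inside the blue grip bar, 112 mm above its underside: a place to pinch the bar across its 20 mm thickness (own y) with a finger pad on either side.
- mat: Square black rubber mat, 120 x 120 mm, 4 mm thick, fixed flat on the bench. Origin: centre of its underside.
- cradle: Yellow cradle fixed on the bench, 76 (x) x 86 (y) mm plate, 6 mm thick, with two round steel rails 10 mm thick and 70 mm long along its own y, 32 mm apart between centres, their tops 30 mm above the bench. Origin: centre of its underside; z up.
- cradle_seat (a point): Where the middle of the cartridge's white body belongs when it lies on the rails: above the middle of the cradle, 51.5 mm over the bench. The cartridge's axis lies along the cradle's y, either end first.
- powder_tin: Green and white round tin, 64 mm across, 54 mm high, a loose bystander at the back of the bench. Origin: centre of its underside.
- oil_bottle: White bottle with a red nozzle, 47 mm across, 134 mm high, a loose bystander at the back right of the bench. Origin: centre of its underside.
- scrub_brush: Scrubbing brush, 120 x 44 x 30 mm, a loose bystander at the back of the bench. Origin: centre of its underside.

How it is judged:
On the way, in this order (a step that is already met when the one before it is completed fails the run):
1. the release button is pressed down (at least 7 of its 9 mm) (value of joint release above 0.007 m), for 0.1 s.
2. the cartridge is turned until its lugs are within 26 degrees of the manifold's x, still seated in the socket (angle between the x axis of cartridge and the x axis of manifold, either way round below 0.45 rad and horizontal distance between cartridge and manifold below 0.008 m and z of cartridge in the frame of manifold below 0.04 m), for 0.05 s.
3. the cartridge stands upright on the rubber mat with nothing holding it (angle between cartridge's own z axis and vertical below 0.1 rad and horizontal distance between cartridge and mat below 0.06 m and z of cartridge in the frame of mat below 0.008 m and linear speed of cartridge below 0.02 m/s and contact force between cartridge and the arm below 0.1 N and contact force between cartridge and the fingers below 0.1 N), for 0.2 s.
At the end, for the whole second after the job is handed in: The cartridge lies at rest on both rails of the cradle, its axis level within about 8 degrees and along the rails within 11 degrees, the middle of its white body within 25 mm of the cradle's middle along the rails and within 8 mm across them, 45 to 58 mm above the bench (angle between cartridge's own z axis and vertical between 1.42 and 1.72 rad and angle between the z axis of cartridge and the y axis of cradle, either way round below 0.2 rad and y of cartridge_mid in the frame of cradle between -0.025 and 0.025 m and x of cartridge_mid in the frame of cradle between -0.008 and 0.008 m and z of cartridge_mid in the frame of cradle between 0.045 and 0.058 m and linear speed of cartridge below 0.02 m/s); the robot touches nothing.
It fails at once if a bystander (powder tin, oil bottle, scrub brush) is moved by more than 30 mm (distance of any of powder_tin, oil_bottle, scrub_brush from where it was at the start of the episode above 0.03 m).
It also fails if it takes over 69 s, if anything falls off the work surface, if the arm or the gripper's body presses on something with over 40 N, if the wrist force passes 120 N, or if a joint passes its speed limit or range.

ROBOT

A 6-joint arm with a two-finger parallel gripper is mounted at the origin on a cart in front of the work surface, level with it; the furniture and walls round the work are solid. World frame = base frame: x ahead of the robot, y to its left, z up, the work surface at z = 0. Lengths are in m, angles in rad, forces in N, time in s.
With the tool pointing down it reaches from about 0.325 to 0.925 m from the base axis. Payload 3.1 kg.
Tool frame: the origin (TCP) lies at the very end of the fingers, on their centre line; the grasp point (between the pads) lies env.pinch_z behind it (env.pinch_z is the distance from the TCP to the grasp point, in m); z points along the fingers, y is the line along which they close (so a half turn about z gives the same grasp; the last joint's range is limited). The gripper opens to 85 mm and grips with 20 to 120 N. Pads are 22 mm wide; open, the fingers measure 114 mm over their backs; the gripper's body (76 mm by 85 mm) begins 54 mm behind the grasp point. The pads swing forward as they close: fully open they stand 13 mm farther back than shut.
Start: joints at [-1.326, 0.217, 1.613, -0, 1.311, -0.112], TCP at [0.218, -0.586, 0.231] pointing down, gripper open.
Joint ranges: [-2.75, 2.75], [-0.78, 2.1], [0.31, 2.55], [-1.13, 4.27], [0.13, 2.63], [-2.58, 2.58]. Speed limits (rad/s): [2.79, 2.79, 3.14, 3.14, 3.14, 3.14].

INTERFACE

Orientations are given as [roll, pitch, yaw] about the fixed x, y, z axes, in that order (R = Rz(yaw) Ry(pitch) Rx(roll)).
In Python, from station import env gives the robot as it stands.
- The arm moves only by the tool send_rows, never from a script. Its argument "deltas" is a list of rows, each a list of 3 entries, a list of its own where there are three numbers: the shift along the world's x, y, z in m, then the turn, a rotation vector about the world's x, y, z in rad, then the opening, from -1 (shut) to 1 (fully open). A call has exactly 10 rows; each row shifts and turns the commanded pose from where the row before left it; what a row does not reach is not made up. A row lasts 1/10 s, in which the tool goes at most 50 mm and 8.59 degrees, less where a joint would pass 70% of its speed; a pose out of reach is approached as far as the arm can. A call with a gripper value outside its range is refused whole. The fingers move at their own pace and stop on an object; "newtons" is the grip in N (left out, the last holds). Time passes only in rows, so rows that do not move let the fingers close, or fill a call up. It gives the time, the measured TCP pose, the force, the opening and the grip force at its end, in the units of the state.
- env.sense(): the state, without advancing time (a new reading comes with each control period).
- env.camera(name): name is "scene" or "side" or "wrist"; returns (picture, depth): 400x640x3 uint8, red, green, blue; 400x640 float32, m along the optical axis (not along the pixel's ray), 0 where there is no reading.
- env.get_calibration(name): a dict with "fx", "fy", "cx", "cy" (pixels), "distortion" ([k1, k2, p1, p2, k3] as OpenCV has them; the pictures are not rectified), "T" (4x4, takes a point from camera to world coordinates). Camera axes: x right, y up, looking along -z (the intrinsics and any distortion apply to the point x, -y, -z); pixel columns grow to the right and rows downward; lengths in m; the calibration is good to about 2 mm. A picture is of the moment at which its call begins: read the wrist's pose just before it. get_calibration takes no time and is no camera call; for the wrist camera it gives the pose at the moment of the call.
- env.hand_in(): hands the job in; it is judged then, once.
The state is a dict: "time": time; "joints": joint angles; "qd": joint speeds; "effort": joint torques, N m; "tool_pos": TCP position; "orientation": TCP orientation; "wrist_force": force on the tool from outside, world axes, zero at the start; "torque": the same for the moment, N m; "opening": finger opening in m; "grip_force": force on a finger pad.
Only numpy, scipy, OpenCV 4.12 (cv2) and the standard library are available. Lean on these libraries where they do the work, as an engineer would, in place of code of your own. Each camera call takes 0.05 s, during which the arm holds its last target. There are 200 camera calls.

## Working session

There is one attempt and no reset: what is moved stays moved. The work goes in short steps, Python scripts to look and compute and a tool call to move; the robot and the scene stay as the last step left them, time stands still between calls to the robot, and variables do not carry over. Pictures are saved under pics/ and viewed, at most 13 in all, crops included, and the job is handed in when it is done.

Besides the shell and the picture viewer there is one more tool, called after "Emit:" as a command line: name --argument value ..., lists and objects as JSON in quotes. send_rows: Moves the arm, as the interface text tells. Its arguments: {"type":"object","properties":{"deltas":{"type":"array"},"newtons":{"type":"number"}},"required":["deltas"]}

```bash
ls; mkdir -p pics
python3 - <<'E'
from station import env
import cv2, numpy as np
print(env.pinch_z, env.sense())
for n in ("scene","side"):
    p,d=env.camera(n); cv2.imwrite(f"pics/{n}0.png",p[:,:,::-1]); np.savez(f"pics/{n}0.npz",p=p,d=d)
    c=env.get_calibration(n); print(n,{k:np.round(v,4).tolist() for k,v in c.items()})
E
```

```text
pics
0.0187 {'time': 0.0, 'joints': array([-1.32619284e+00,  2.17778044e-01,  1.61492823e+00,  9.41390566e-08,
        1.31126641e+00, -1.12186090e-01]), 'qd': array([-1.13929803e-05, -8.53060336e-04, -4.81800649e-04, -1.52923749e-03,
        9.18008614e-04, -4.39667089e-04]), 'effort': array([ 9.25879103e-04, -3.96841300e+01, -3.03851366e+01,  8.95496396e-05,
        9.54860559e-03, -5.04765254e-06]), 'tool_pos': array([ 0.21812519, -0.58484272,  0.22995652]), 'orientation': array([-3.13922759e+00, -2.66536792e-04,  3.56789239e-01]), 'wrist_force': array([ 0.2523453 , -0.42571541,  0.10696072]), 'torque': array([ 0.03746686, -0.02841339, -0.03995588]), 'grip_force': 0.0, 'opening': 0.08537226101084892}
scene {'fx': 443.5856, 'fy': 443.5856, 'cx': 318.8163, 'cy': 193.6627, 'distortion': [-0.0423, 0.0, 0.0, 0.0, 0.0], 'T': [[-0.4722, 0.4335, -0.7676, -0.21], [-0.8813, -0.2139, 0.4214, 0.5892], [0.0185, 0.8754, 0.483, 0.6277], [0.0, 0.0, 0.0, 1.0]]}
side {'fx': 469.4056, 'fy': 469.4056, 'cx': 320.4002, 'cy': 200.7844, 'distortion': [-0.1282, 0.0, 0.0, 0.0, 0.0], 'T': [[0.9851, 0.1032, -0.1374, 0.4608], [-0.1711, 0.5153, -0.8398, -0.6011], [-0.0158, 0.8508, 0.5253, 0.6128], [0.0, 0.0, 0.0, 1.0]]}
```

View pics/scene0.png

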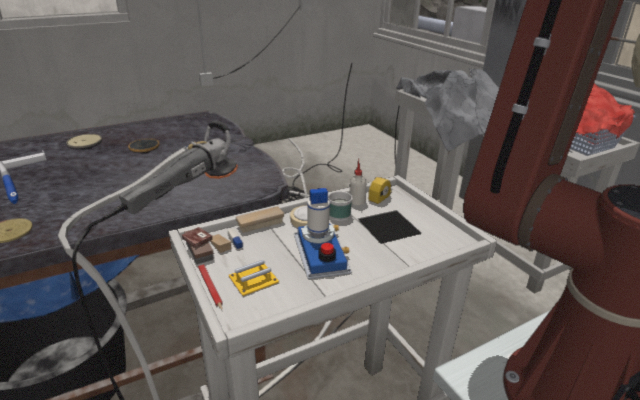

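View pics/side0.png

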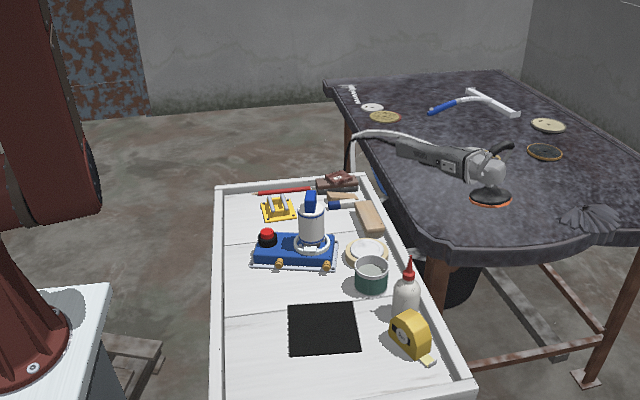

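Scene view: the manifold is at about (322,250), the red button (327,250), the cartridge (318,215), the cradle (254,277) and the mat (390,226). Side view: button (267,237), cartridge (311,220), cradle (278,208), mat (323,328). Next I measure them by colour mask and depth.

```bash
cat > h.py <<'E'
from station import env
import cv2, numpy as np
def rays(c,uv):
    K=np.array([[c["fx"],0,c["cx"]],[0,c["fy"],c["cy"]],[0,0,1]])
    n=cv2.undistortPoints(np.asarray(uv,float).reshape(-1,1,2),K,np.array(c["distortion"]))[:,0]
    return np.c_[n[:,0],-n[:,1],-np.ones(len(n))]      # per unit depth, camera axes
def world(c,uv,depth):
    T=np.array(c["T"]); return (rays(c,uv)*np.asarray(depth)[:,None])@T[:3,:3].T+T[:3,3]
def onplane(c,uv,z):
    T=np.array(c["T"]); r=rays(c,uv)@T[:3,:3].T; return T[:3,3]+r*((z-T[2,3])/r[:,2])[:,None]
def cloud(c,d,m):
    v,u=np.nonzero(m&(d>0)); return world(c,np.c_[u,v],d[v,u])
def hsv(p): return cv2.cvtColor(p,cv2.COLOR_RGB2HSV).astype(int)
RANGES=dict(red=lambda H,S,V:((H<6)|(H>174))&(S>180)&(V>90),blue=lambda H,S,V:(H>102)&(H<125)&(S>140)&(V>50),
 yellow=lambda H,S,V:(H>20)&(H<30)&(S>170)&(V>120),black=lambda H,S,V:(V<45))
def mask(p,k):
    h=hsv(p); return RANGES[k](h[...,0],h[...,1],h[...,2])
E
python3 - <<'E'
from h import *
np.set_printoptions(precision=4,suppress=True)
for n,boxes in dict(scene=dict(red=(235,265,310,345),yellow=(255,300,225,285),black=(205,245,355,425),blue=(180,280,290,352)),
                    side=dict(red=(225,250,255,282),yellow=(190,226,255,300),black=(295,362,280,365),blue=(185,275,245,345))).items():
    f=np.load(f"pics/{n}0.npz");p,d=f["p"],f["d"];c=env.get_calibration(n)
    for k,(a,b,l,r) in boxes.items():
        m=np.zeros(d.shape,bool);m[a:b,l:r]=mask(p,k)[a:b,l:r]
        X=cloud(c,d,m)
        print(n,k,len(X),"z%",np.percentile(X[:,2],[2,25,50,75,98]))
        for lo,hi in dict(red=[(.055,.075)],yellow=[(.0,.012)],black=[(-.01,.02)],blue=[(.03,.06),(.135,.17)])[k]:
            Y=X[(X[:,2]>lo)&(X[:,2]<hi)]
            if len(Y)<5: continue
            rc=cv2.minAreaRect(Y[:,:2].astype(np.float32)*1000)
            print("   slab",lo,hi,len(Y),"mean",Y.mean(0),"min",Y.min(0),"max",Y.max(0),"rect mm",np.round(rc[0],1),np.round(rc[1],1),round(rc[2],1))
E
```

```text
scene red 101 z% [0.051  0.0568 0.0601 0.0614 0.0632]
   slab 0.055 0.075 81 mean [0.472  0.1921 0.0603] min [0.4608 0.18   0.055 ] max [0.4893 0.2039 0.0639] rect mm [472.6 191. ] [24.1 25.8] 32.1
scene yellow 621 z% [0.0044 0.0062 0.0071 0.0082 0.0241]
   slab 0.0 0.012 538 mean [0.4991 0.355  0.0069] min [0.4699 0.3084 0.0023] max [0.5423 0.3948 0.012 ] rect mm [507.6 351.1] [71.7 83.3] 4.5
scene black 998 z% [0.003  0.0047 0.0054 0.0063 0.0079]
   slab -0.01 0.02 998 mean [ 0.5448 -0.033   0.0055] min [ 0.4878 -0.0936  0.0019] max [0.6075 0.0262 0.0092] rect mm [546.5 -34.7] [114.6 114.5] 85.3
scene blue 1006 z% [0.0124 0.0285 0.0309 0.0329 0.1518]
   slab 0.03 0.06 445 mean [0.4959 0.1924 0.0316] min [0.4433 0.1347 0.03  ] max [0.6066 0.2343 0.0495] rect mm [524.3 178.9] [ 80.4 150.8] 74.7
   slab 0.135 0.17 149 mean [0.5577 0.1693 0.1458] min [0.5486 0.1508 0.1352] max [0.5731 0.1864 0.1535] rect mm [561.6 168.6] [36.  19.6] 76.8
side red 70 z% [0.049  0.0572 0.0592 0.06   0.0617]
   slab 0.055 0.075 57 mean [0.4777 0.188  0.0593] min [0.4657 0.1781 0.0557] max [0.4904 0.1972 0.062 ] rect mm [478.2 187.3] [18.7 24.4] 85.5
side yellow 31 z% [-0.0001  0.0021  0.0039  0.0062  0.0197]
   slab 0.0 0.012 26 mean [0.5079 0.3253 0.0037] min [0.4738 0.3036 0.0006] max [0.5492 0.3896 0.0091] rect mm [509.6 346.6] [70.7 79.4] 6.5
side black 1253 z% [0.0012 0.0028 0.0036 0.0044 0.006 ]
   slab -0.01 0.02 1253 mean [ 0.5522 -0.0431  0.0036] min [ 0.4896 -0.1003 -0.0014] max [0.6152 0.0266 0.0075] rect mm [552.2 -36.3] [121.1 117.7] 85.2
side blue 1653 z% [0.0075 0.0237 0.0293 0.0308 0.1502]
   slab 0.03 0.06 374 mean [0.5241 0.1649 0.0319] min [0.4476 0.1177 0.03  ] max [0.6124 0.2184 0.0564] rect mm [531.4 170.8] [ 78.7 156.3] 75.1
   slab 0.135 0.17 169 mean [0.5652 0.1582 0.1465] min [0.5539 0.1443 0.1356] max [0.5777 0.1851 0.1515] rect mm [566.3 165.2] [41.7 19.1] 80.0
```

Both views agree and the sizes check out:
- **Button:** about (0.475, 0.189).
- **Manifold:** yaw about −15°, bayonet about (0.564, 0.166), 92 mm from the button as it should be.
- **Mat:** about (0.549, −0.036).
- **Cradle:** about (0.508, 0.349), yaw about 5°.

I move to hover over the button with the fingers shut.

Emit:
send_rows --deltas '[[[0.013, 0.0385, 0], [0, 0, 0.0967], -1], [[0.013, 0.0385, 0], [0, 0, 0.0967], -1], [[0.013, 0.0385, 0], [0, 0, 0.0967], -1], [[0.013, 0.0385, 0], [0, 0, 0.0967], -1], [[0.013, 0.0385, 0], [0, 0, 0.0967], -1], [[0.013, 0.0385, 0], [0, 0, 0.0967], -1], [[0.013, 0.0385, 0], [0, 0, 0.0967], -1], [[0.013, 0.0385, 0], [0, 0, 0.0967], -1], [[0.013, 0.0385, 0], [0, 0, 0.0967], -1], [[0.013, 0.0385, 0], [0, 0, 0.0967], -1]]' --newtons 60

```text
time: 1.1
tool_pos: [0.3482, -0.1989, 0.2309]
orientation: [-3.141, -0.0, 1.327]
wrist_force: [1.4, -0.9, -0.5]
opening: 0.0004
grip_force: 0.0
```

Emit:
send_rows --deltas '[[[0.013, 0.0385, 0], [0, 0, 0], -1], [[0.013, 0.0385, 0], [0, 0, 0], -1], [[0.013, 0.0385, 0], [0, 0, 0], -1], [[0.013, 0.0385, 0], [0, 0, 0], -1], [[0.013, 0.0385, 0], [0, 0, 0], -1], [[0.013, 0.0385, 0], [0, 0, 0], -1], [[0.013, 0.0385, 0], [0, 0, 0], -1], [[0.013, 0.0385, 0], [0, 0, 0], -1], [[0.013, 0.0385, 0], [0, 0, 0], -1], [[0, 0, 0], [0, 0, 0], -1]]'

```text
time: 2.1
tool_pos: [0.4658, 0.1497, 0.231]
orientation: [-3.141, -0.002, 1.329]
wrist_force: [-0.6, -0.9, 0.1]
opening: 0.0002
grip_force: 0.0
```

Run:
```python
from h import *
np.set_printoptions(precision=4,suppress=True)
s=env.sense(); print({k:s[k] for k in("time","joints","tool_pos","orientation","opening")})
c=env.get_calibration("wrist");p,d=env.camera("wrist"); print(c); cv2.imwrite("pics/w1.png",p[:,:,::-1]); np.savez("pics/w1.npz",p=p,d=d,T=c["T"])
```

```text
{'time': 2.1, 'joints': array([ 0.1662, -0.0779,  1.9266,  0.0019,  1.2927,  0.4076]), 'tool_pos': array([0.4658, 0.1497, 0.231 ]), 'orientation': array([-3.1411, -0.0018,  1.3289]), 'opening': 0.0001596436365329878}
{'fx': 344.4744633608691, 'fy': 344.4744633608691, 'cx': 319.16771536812325, 'cy': 199.71505964648054, 'distortion': array([-0.0658,  0.    ,  0.    ,  0.    ,  0.    ]), 'T': array([[ 0.9708,  0.2308,  0.0647,  0.4821],
       [-0.2397,  0.9355,  0.2596,  0.2153],
       [-0.0006, -0.2675,  0.9636,  0.3738],
       [ 0.    ,  0.    ,  0.    ,  1.    ]])}
```

View pics/w1.png

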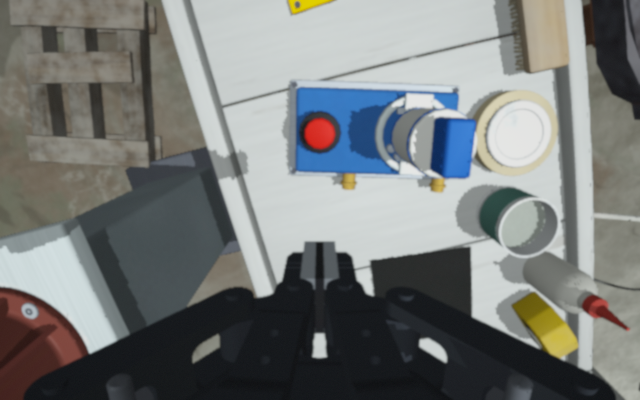

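The wrist view shows the red button at (320,134), the bar at (453,148) and the manifold plate from about (292,82) to (470,180). The mat and one cradle corner are partly visible.

Run:
```python
from h import *
np.set_printoptions(precision=4,suppress=True)
f=np.load("pics/w1.npz");p,d=f["p"],f["d"];c=dict(env.get_calibration("wrist"),T=f["T"])
def rect(m,z,lab):
    n,l,st,ce=cv2.connectedComponentsWithStats(m.astype(np.uint8));i=1+st[1:,4].argmax()
    cnt=max(cv2.findContours((l==i).astype(np.uint8),0,2)[0],key=cv2.contourArea)
    P=onplane(c,cnt[:,0],z);r=cv2.minAreaRect((P[:,:2]*1000).astype(np.float32))
    print(lab,st[i],ce[i],"rect",np.round(r[0],1),np.round(r[1],1),round(r[2],1))
m=mask(p,"red");m[:110]=0;m[160:]=0;rect(m,.060,"button")
X=cloud(c,d,m);print(np.median(X,0))
b=mask(p,"blue");
W=np.zeros(d.shape+(3,));v,u=np.mgrid[:400,:640];W=world(c,np.c_[u.ravel(),v.ravel()],d.ravel()).reshape(400,640,3)
rect(b&(W[...,2]>.14)&(d>0),.15,"bar top")
rect(b&(W[...,2]<.05)&(W[...,2]>.02)&(d>0),.030,"block")
print("block z",np.median(W[...,2][b&(W[...,2]<.05)&(d>0)]),"bar z",np.percentile(W[...,2][b&(W[...,2]>.1)],[50,90]))
# table height
print("bench z",np.median(W[200:240,260:300,2]))
```

```text
button [304 118  31  31 733] [318.895  133.1705] rect [475.6 190.9] [26.9 26.7] 12.4
[0.4757 0.1911 0.0596]
bar top [ 438  119   38   59 1833] [455.6405 147.1118] rect [561.8 167.5] [38.2 22.3] 74.3
block [ 296   88  110   85 5755] [344.3993 128.9859] rect [504.2 183. ] [ 80.8 103.9] 74.4
block z 0.030022393861307117 bar z [0.1496 0.1508]
bench z 0.00011534733623430604
```

Emit:
send_rows --deltas '[[[0.0025, 0.01, -0.01], [0, 0, 0], -1], [[0.0025, 0.01, -0.01], [0, 0, 0], -1], [[0.0025, 0.01, -0.01], [0, 0, 0], -1], [[0.0025, 0.011, -0.01], [0, 0, 0], -1], [[0, 0, -0.02], [0, 0, 0], -1], [[0, 0, -0.02], [0, 0, 0], -1], [[0, 0, -0.02], [0, 0, 0], -1], [[0, 0, -0.02], [0, 0, 0], -1], [[0, 0, -0.02], [0, 0, 0], -1], [[0, 0, -0.015], [0, 0, 0], -1]]'

```text
time: 3.15
tool_pos: [0.4743, 0.1868, 0.0741]
orientation: [-3.139, 0.001, 1.323]
wrist_force: [0.0, -0.6, 0.3]
opening: -0.0001
grip_force: 0.0
```

Emit:
send_rows --deltas '[[[0, 0, -0.005], [0, 0, 0], -1], [[0, 0, -0.003], [0, 0, 0], -1], [[0, 0, -0.002], [0, 0, 0], -1], [[0, 0, -0.002], [0, 0, 0], -1], [[0, 0, -0.002], [0, 0, 0], -1], [[0, 0, -0.002], [0, 0, 0], -1], [[0, 0, -0.0], [0, 0, 0], -1], [[0, 0, 0], [0, 0, 0], -1], [[0, 0, 0], [0, 0, 0], -1], [[0, 0, 0], [0, 0, 0], -1]]'

```text
time: 4.15
tool_pos: [0.4754, 0.1869, 0.0604]
orientation: [3.141, -0.0, 1.324]
wrist_force: [0.4, 0.2, -0.0]
opening: 0.0001
grip_force: 0.0
```

Emit:
send_rows --deltas '[[[0, 0.002, -0.002], [0, 0, 0], -1], [[0, 0.001, -0.002], [0, 0, 0], -1], [[0, 0, -0.002], [0, 0, 0], -1], [[0, 0, -0.002], [0, 0, 0], -1], [[0, 0, -0.001], [0, 0, 0], -1], [[0, 0, -0.001], [0, 0, 0], -1], [[0, 0, 0], [0, 0, 0], -1], [[0, 0, 0], [0, 0, 0], -1], [[0, 0, 0], [0, 0, 0], -1], [[0, 0, 0], [0, 0, 0], -1]]'

```text
time: 5.15
tool_pos: [0.476, 0.1898, 0.0508]
orientation: [3.14, -0.0, 1.324]
wrist_force: [0.6, -2.7, 5.1]
opening: 0.0001
grip_force: 2.6
```

Emit:
send_rows --deltas '[[[0, 0, -0.0005], [0, 0, 0], -1], [[0, 0, -0.0005], [0, 0, 0], -1], [[0, 0, -0.0005], [0, 0, 0], -1], [[0, 0, 0], [0, 0, 0], -1], [[0, 0, 0], [0, 0, 0], -1], [[0, 0, 0], [0, 0, 0], -1], [[0, 0, 0], [0, 0, 0], -1], [[0, 0, 0], [0, 0, 0], -1], [[0, 0, 0], [0, 0, 0], -1], [[0, 0, 0], [0, 0, 0], -1]]'

```text
time: 6.15
tool_pos: [0.476, 0.1898, 0.0505]
orientation: [3.141, 0.0, 1.324]
wrist_force: [-2.0, -4.0, 13.2]
opening: 0.0004
grip_force: 6.5
```

Emit:
send_rows --deltas '[[[0, 0, 0.02], [0, 0, 0], -1], [[0, 0, 0.035], [0, 0, 0], -1], [[0, 0, 0.04], [0, 0, 0], 1], [[0, 0, 0.041], [0, 0, -0.02], 1], [[0.01, -0.002, 0], [0, 0, 0], 1], [[0.02, -0.005, 0], [0, 0, 0], 1], [[0.02, -0.006, 0], [0, 0, 0], 1], [[0.02, -0.005, 0], [0, 0, 0], 1], [[0.017, -0.005, 0], [0, 0, 0], 1], [[0, 0, 0], [0, 0, 0], 1]]'

```text
time: 7.15
tool_pos: [0.5632, 0.1665, 0.1833]
orientation: [-3.14, -0.0, 1.302]
wrist_force: [-0.7, -0.2, 0.6]
opening: 0.0854
grip_force: 0.0
```

Run:
```python
from h import *
np.set_printoptions(precision=4,suppress=True)
s=env.sense(); print({k:s[k] for k in("time","joints","tool_pos","orientation","opening")})
c=env.get_calibration("wrist");p,d=env.camera("wrist"); cv2.imwrite("pics/w2.png",p[:,:,::-1]); np.savez("pics/w2.npz",p=p,d=d,T=c["T"])
```

```text
{'time': 7.15, 'joints': array([0.1676, 0.1836, 1.7464, 0.0008, 1.2128, 0.4356]), 'tool_pos': array([0.5632, 0.1665, 0.1833]), 'orientation': array([-3.1402, -0.0002,  1.3025]), 'opening': 0.08538609411332623}
```

View pics/w2.png

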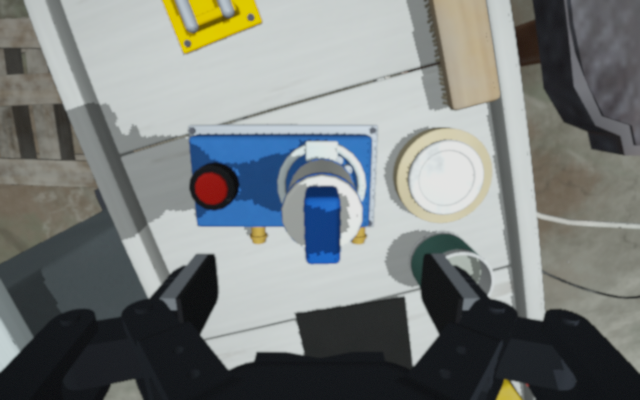

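The wrist view shows the bar at (322,225), midway between the fingers at about 215 and 423. I check its centre, and measure the cradle corner and the bystanders from this view as well.

Run:
```python
from h import *
np.set_printoptions(precision=4,suppress=True)
f=np.load("pics/w2.npz");p,d=f["p"],f["d"];c=dict(env.get_calibration("wrist"),T=f["T"])
v,u=np.mgrid[:400,:640];W=world(c,np.c_[u.ravel(),v.ravel()],d.ravel()).reshape(400,640,3)
b=mask(p,"blue")&(d>0)
X=W[b&(W[...,2]>.145)];r=cv2.minAreaRect((X[:,:2]*1000).astype(np.float32));print("bar",np.percentile(X[:,2],[5,50,95]),r)
X=W[b&(W[...,2]>.025)&(W[...,2]<.035)];print("block",cv2.minAreaRect((X[:,:2]*1000).astype(np.float32)))
X=W[mask(p,"red")&(d>0)&(u<260)&(v<230)];print("button",np.median(X,0))
# oil bottle/tin from side view depth
g=np.load("pics/side0.npz");c2=env.get_calibration("side");d2=g["d"];W2=world(c2,np.c_[u.ravel(),v.ravel()],d2.ravel()).reshape(400,640,3)
print("bottle nozzle",W2[268,407],W2[275,408],"tin",W2[270,370],"brush",W2[210,372])
```

```text
bar [0.1484 0.1499 0.151 ] ((564.8610229492188, 167.38394165039062), (38.87545394897461, 18.967266082763672), 75.30683135986328)
block ((530.7613525390625, 176.9490966796875), (81.60977172851562, 156.53741455078125), 74.83184051513672)
button [0.4766 0.1914 0.0508]
bottle nozzle [ 0.6979 -0.0318  0.1078] [ 0.6984 -0.0385  0.098 ] tin [0.6622 0.0609 0.0329] brush [0.7221 0.2675 0.0303]
```

Emit:
send_rows --deltas '[[[0, 0, -0.006], [0, 0, 0], 1], [[0, 0, -0.008], [0, 0, 0], 1], [[0, 0, -0.008], [0, 0, 0], 1], [[0, 0, -0.008], [0, 0, 0], 1], [[0, 0, -0.008], [0, 0, 0], 1], [[0, 0, -0.008], [0, 0, 0], 1], [[0, 0, -0.007], [0, 0, 0], 1], [[0, 0, -0.005], [0, 0, 0], 1], [[0, 0, 0], [0, 0, 0], 1], [[0, 0, 0], [0, 0, 0], 1]]'

```text
time: 8.2
tool_pos: [0.5625, 0.1669, 0.1269]
orientation: [3.141, -0.0, 1.304]
wrist_force: [1.0, 0.8, 0.5]
opening: 0.0855
grip_force: 0.0
```

Emit:
send_rows --deltas '[[[0.002, 0.0005, -0.003], [0, 0, 0], 1], [[0, 0, 0], [0, 0, 0], 0.3], [[0, 0, 0], [0, 0, 0], -0.3], [[0, 0, 0], [0, 0, 0], -1], [[0, 0, 0], [0, 0, 0], -1], [[0, 0, 0], [0, 0, 0], -1], [[0, 0, 0], [0, 0, 0], -1], [[0, 0, 0], [0, 0, 0], -1], [[0, 0, 0], [0, 0, 0], -1], [[0, 0, 0], [0, 0, 0], -1]]' --newtons 60

```text
time: 9.2
tool_pos: [0.5646, 0.1674, 0.1241]
orientation: [3.141, -0.0, 1.304]
wrist_force: [0.5, 0.0, 0.7]
opening: 0.0189
grip_force: 59.0
```

Emit:
send_rows --deltas '[[[0, 0, 0], [0, 0, 0.05], -1], [[0, 0, 0], [0, 0, 0.1], -1], [[0, 0, 0], [0, 0, 0.1], -1], [[0, 0, 0], [0, 0, 0.1], -1], [[0, 0, 0], [0, 0, 0.1], -1], [[0, 0, 0], [0, 0, 0.1], -1], [[0, 0, 0], [0, 0, 0.1], -1], [[0, 0, 0], [0, 0, 0.1], -1], [[0, 0, 0], [0, 0, 0.1], -1], [[0, 0, 0], [0, 0, 0.1], -1]]'

```text
time: 10.2
tool_pos: [0.5637, 0.1673, 0.124]
orientation: [-3.14, -0.001, 2.258]
wrist_force: [-1.5, -0.2, 2.0]
opening: 0.0189
grip_force: 59.3
```

Emit:
send_rows --deltas '[[[0, 0, 0], [0, 0, 0.1], -1], [[0, 0, 0], [0, 0, 0.1], -1], [[0, 0, 0], [0, 0, 0.1], -1], [[0, 0, 0], [0, 0, 0.1], -1], [[0, 0, 0], [0, 0, 0.1], -1], [[0, 0, 0], [0, 0, 0.08], -1], [[0, 0, 0], [0, 0, 0], -1], [[0, 0, 0], [0, 0, 0], -1], [[0, 0, 0], [0, 0, 0], -1], [[0, 0, 0], [0, 0, 0], -1]]'

```text
time: 11.2
tool_pos: [0.5642, 0.1672, 0.124]
orientation: [-3.141, -0.0, 2.833]
wrist_force: [-1.1, -2.2, 4.7]
opening: 0.019
grip_force: 59.6
```

Run:
```python
from h import *
np.set_printoptions(precision=4,suppress=True)
s=env.sense();print({k:s[k] for k in("time","joints","torque","wrist_force")})
v,u=np.mgrid[:400,:640]
out=[]
for n in("scene","side"):
    p,d=env.camera(n);c=env.get_calibration(n);W=world(c,np.c_[u.ravel(),v.ravel()],d.ravel()).reshape(400,640,3)
    b=mask(p,"blue")&(d>0)&(W[...,2]>.125)&(W[...,2]<.16)&(abs(W[...,0]-.565)<.04)&(abs(W[...,1]-.167)<.04);X=W[b]
    print(n,len(X),X[:,2].max() if len(X) else 0,cv2.minAreaRect((X[:,:2]*1000).astype(np.float32)) if len(X)>4 else "")
    a,l=(160,230) if n=="scene" else (160,240)
    out.append(cv2.resize(p[a:a+130,l:l+190],None,fx=2,fy=2))
cv2.imwrite("pics/c3.png",np.hstack(out)[:,:,::-1])
```

```text
{'time': 11.2, 'joints': array([ 0.169 ,  0.2536,  1.784 , -0.0005,  1.1046, -1.0931]), 'torque': array([-0.5075,  0.3981, -0.0084]), 'wrist_force': array([-1.0897, -2.1774,  4.6852])}
scene 127 0.1531276297408441 ((559.140625, 166.39573669433594), (16.614471435546875, 40.33417892456055), 66.56095123291016)
side 117 0.15198104742855983 ((566.139404296875, 164.67129516601562), (19.401535034179688, 39.088134765625), 75.28143310546875)
```

View pics/c3.png

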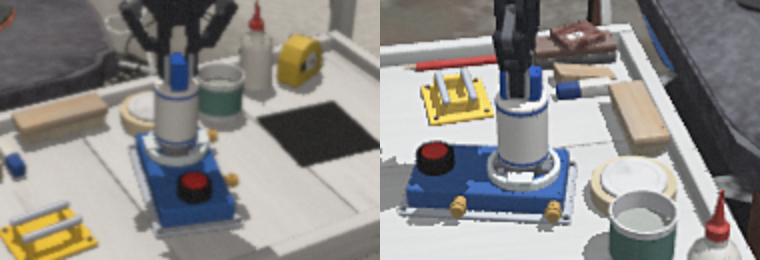

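The bar now lies along −15° (the manifold's x) with the cartridge seated, and the button is still down. I lift.

Emit:
send_rows --deltas '[[[0, 0, 0.002], [0, 0, 0], -1], [[0, 0, 0.003], [0, 0, 0], -1], [[0, 0, 0.005], [0, 0, 0], -1], [[0, 0, 0.008], [0, 0, 0], -1], [[0, 0, 0.01], [0, 0, 0], -1], [[0, 0, 0.01], [0, 0, 0], -1], [[0, 0, 0.01], [0, 0, 0], -1], [[0, 0, 0.01], [0, 0, 0], -1], [[0, 0, 0.01], [0, 0, 0], -1], [[0, 0, 0.007], [0, 0, 0], -1]]'

```text
time: 12.3
tool_pos: [0.5648, 0.1674, 0.2003]
orientation: [3.141, 0.001, 2.834]
wrist_force: [0.0, 0.6, -2.4]
opening: 0.0187
grip_force: 58.7
```

Emit:
send_rows --deltas '[[[-0.001, -0.01, 0], [0, 0, 0], -1], [[-0.002, -0.02, 0], [0, 0, 0], -1], [[-0.002, -0.024, 0], [0, 0, 0], -1], [[-0.002, -0.025, 0], [0, 0, 0], -1], [[-0.002, -0.025, 0], [0, 0, 0], -1], [[-0.002, -0.025, 0], [0, 0, 0], -1], [[-0.002, -0.025, 0], [0, 0, 0], -1], [[-0.002, -0.024, -0.01], [0, 0, 0], -1], [[-0.001, -0.015, -0.015], [0, 0, 0], -1], [[0, -0.01, -0.02], [0, 0, 0], -1]]'

```text
time: 13.3
tool_pos: [0.5483, -0.0373, 0.1533]
orientation: [-3.142, 0.001, 2.832]
wrist_force: [-0.4, -0.6, -2.2]
opening: 0.019
grip_force: 58.8
```

Run:
```python
from h import *
np.set_printoptions(precision=4,suppress=True)
s=env.sense();print({k:s[k] for k in("time","joints","wrist_force")})
c=env.get_calibration("side");p,d=env.camera("side");cv2.imwrite("pics/s4.png",cv2.resize(p[140:380,200:440],None,fx=2,fy=2)[:,:,::-1])
v,u=np.mgrid[:400,:640];W=world(c,np.c_[u.ravel(),v.ravel()],d.ravel()).reshape(400,640,3)
x,y,z=s["tool_pos"]
b=(d>0)&(abs(W[...,0]-x)<.05)&(abs(W[...,1]-y)<.05)&(W[...,2]>.012)&(W[...,2]<z);X=W[b]
print("lowest",np.percentile(X[:,2],[0,1,3,5]),len(X)); 
for lo in (.03,.05,.07,.09): 
    Y=X[(X[:,2]>lo)&(X[:,2]<lo+.02)]; 
    if len(Y): print(lo,len(Y),Y.min(0),Y.max(0))
```

```text
{'time': 13.3, 'joints': array([-0.1956,  0.1381,  1.8595, -0.0002,  1.1428, -1.457 ]), 'wrist_force': array([-0.3654, -0.561 , -2.1886])}
lowest [0.0585 0.0602 0.0622 0.0643] 1489
0.05 187 [ 0.5208 -0.0564  0.0585] [ 0.5792 -0.0229  0.0697]
0.07 172 [ 0.5243 -0.066   0.0764] [ 0.5745 -0.0386  0.09  ]
0.09 296 [ 0.5248 -0.065   0.09  ] [ 0.5744 -0.0391  0.11  ]
```

View pics/s4.png

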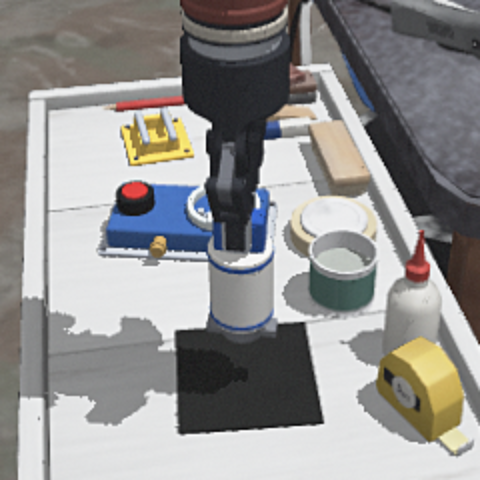

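The cartridge hangs upright over the mat, foot at about z 0.059. I lower it by about 55 mm and release.

Emit:
send_rows --deltas '[[[0, 0, -0.008], [0, 0, 0], -1], [[0, 0, -0.01], [0, 0, 0], -1], [[0, 0, -0.01], [0, 0, 0], -1], [[0, 0, -0.01], [0, 0, 0], -1], [[0, 0, -0.006], [0, 0, 0], -1], [[0, 0, -0.004], [0, 0, 0], -1], [[0, 0, -0.003], [0, 0, 0], -1], [[0, 0, -0.002], [0, 0, 0], -1], [[0, 0, 0], [0, 0, 0], -1], [[0, 0, 0], [0, 0, 0], -1]]'

```text
time: 14.35
tool_pos: [0.5486, -0.0357, 0.1012]
orientation: [3.142, 0.001, 2.834]
wrist_force: [0.0, 0.2, -2.5]
opening: 0.0188
grip_force: 58.8
```

Emit:
send_rows --deltas '[[[0, 0, -0.001], [0, 0, 0], -1], [[0, 0, -0.001], [0, 0, 0], -1], [[0, 0, 0], [0, 0, 0], -1], [[0, 0, 0], [0, 0, 0], -1], [[0, 0, 0], [0, 0, 0], -1], [[0, 0, 0], [0, 0, 0], -1], [[0, 0, 0], [0, 0, 0], -1], [[0, 0, 0], [0, 0, 0], -1], [[0, 0, 0], [0, 0, 0], -1], [[0, 0, 0], [0, 0, 0], -1]]'

```text
time: 15.35
tool_pos: [0.5483, -0.0356, 0.0988]
orientation: [-3.142, -0.0, 2.834]
wrist_force: [0.6, -0.6, -1.4]
opening: 0.0187
grip_force: 58.8
```

Emit:
send_rows --deltas '[[[0, 0, -0.0005], [0, 0, 0], -1], [[0, 0, 0], [0, 0, 0], -1], [[0, 0, 0], [0, 0, 0], -0.4], [[0, 0, 0], [0, 0, 0], -0.2], [[0, 0, 0], [0, 0, 0], 0.3], [[0, 0, 0], [0, 0, 0], 1], [[0, 0, 0], [0, 0, 0], 1], [[0, 0, 0], [0, 0, 0], 1], [[0, 0, 0], [0, 0, 0], 1], [[0, 0, 0], [0, 0, 0], 1]]'

```text
time: 16.35
tool_pos: [0.5483, -0.0356, 0.0983]
orientation: [-3.142, -0.0, 2.834]
wrist_force: [0.1, 0.5, 0.5]
opening: 0.0857
grip_force: 0.0
```

Emit:
send_rows --deltas '[[[0, 0, 0.01], [0, 0, 0], 1], [[0, 0, 0.02], [0, 0, 0], 1], [[0, 0, 0.03], [0, 0, 0], 1], [[0, 0, 0.03], [0, 0, 0], 1], [[0, -0.02, 0.02], [0, 0, -0.1], 1], [[0, -0.03, 0.01], [0, 0, -0.14], 1], [[0, -0.03, 0], [0, 0, -0.14], 1], [[0, -0.03, 0], [0, 0, -0.14], 1], [[0, -0.03, 0], [0, 0, -0.14], 1], [[0, -0.03, 0], [0, 0, -0.14], 1]]'

```text
time: 17.35
tool_pos: [0.5484, -0.2069, 0.2194]
orientation: [3.141, 0.001, 2.028]
wrist_force: [-0.1, 0.1, -0.5]
opening: 0.0852
grip_force: 0.0
```

Run:
```python
from h import *
np.set_printoptions(precision=4,suppress=True)
s=env.sense();print({k:s[k] for k in("time","joints","tool_pos","orientation")})
v,u=np.mgrid[:400,:640]
for n in("scene","side"):
    c=env.get_calibration(n);p,d=env.camera(n);cv2.imwrite(f"pics/{n}5.png",p[:,:,::-1]);np.savez(f"pics/{n}5.npz",p=p,d=d)
    W=world(c,np.c_[u.ravel(),v.ravel()],d.ravel()).reshape(400,640,3)
    b=(d>0)&(abs(W[...,0]-.549)<.05)&(abs(W[...,1]+.036)<.05)
    X=W[b&mask(p,"blue")&(W[...,2]>.11)&(W[...,2]<.14)];print(n,"bar",len(X),np.percentile(X[:,2],[50,98]),cv2.minAreaRect((X[:,:2]*1000).astype(np.float32)))
    for lo,hi in((.03,.05),(.06,.08)):
        X=W[b&(W[...,2]>lo)&(W[...,2]<hi)]
        A=np.c_[2*X[:,:2],np.ones(len(X))];q=np.linalg.lstsq(A,(X[:,:2]**2).sum(1),rcond=None)[0];print("  circle",lo,len(X),q[:2],np.sqrt(q[2]+q[0]**2+q[1]**2))
# cradle, from the first scene view and now
    R=(d>0)&(abs(W[...,0]-.508)<.06)&(abs(W[...,1]-.349)<.06)
    X=W[R&mask(p,"yellow")&(W[...,2]<.012)];print("  plate",len(X),cv2.minAreaRect((X[:,:2]*1000).astype(np.float32)))
    X=W[R&(W[...,2]>.024)&(W[...,2]<.036)];
    k=cv2.kmeans(X[:,:1].astype(np.float32),2,None,(3,50,1e-6),5,cv2.KMEANS_PP_CENTERS)[1].ravel()
    for i in(0,1):
        Y=X[k==i];l=cv2.fitLine((Y[:,:2]).astype(np.float32),cv2.DIST_HUBER,0,.01,.01).ravel();print("  rail",len(Y),Y.mean(0),Y[:,1].min(),Y[:,1].max(),"ang",np.degrees(np.arctan2(l[1],l[0])))
```

```text
{'time': 17.35, 'joints': array([-0.4805,  0.1447,  1.7199,  0.0001,  1.2758, -0.9378]), 'tool_pos': array([ 0.5484, -0.2069,  0.2194]), 'orientation': array([3.1408, 0.0009, 2.0281])}
scene bar 103 [0.1226 0.1266] ((547.1224365234375, -33.82237243652344), (18.829111099243164, 40.83015823364258), 75.6133804321289)
  circle 0.03 144 [ 0.5483 -0.036 ] 0.02487462859230165
  circle 0.06 146 [ 0.5477 -0.0352] 0.024257503789211463
  plate 537 ((506.81878662109375, 351.5512390136719), (75.32827758789062, 81.860595703125), 3.614591121673584)
  rail 140 [0.5233 0.3529 0.0287] 0.31928485825841896 0.38607123492343604 ang -85.943665
  rail 145 [0.4929 0.3516 0.0286] 0.3177264806473622 0.38374523576982567 ang -85.713036
side bar 66 [0.1158 0.124 ] ((549.9722900390625, -43.04249572753906), (9.529311180114746, 36.49729919433594), 73.76616668701172)
  circle 0.03 219 [ 0.5503 -0.0355] 0.02553814839369347
  circle 0.06 150 [ 0.5519 -0.0387] 0.02260234740600911
  plate 27 ((511.129150390625, 348.04638671875), (70.98326110839844, 84.44258117675781), 4.44902229309082)
  rail 69 [0.5281 0.3489 0.0286] 0.3158220047104199 0.38547888662037155 ang -85.27101
  rail 70 [0.4966 0.3459 0.0285] 0.3144379927902524 0.38416878664389986 ang -85.21679
```

View pics/scene5.png

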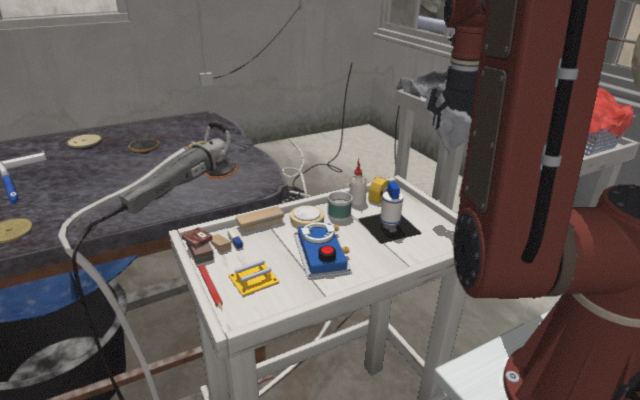

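The scene shows the cartridge upright and free on the mat at (390,212), and nothing else has moved. Positions from both views are cartridge (0.549, −0.036), and cradle (0.510, 0.351) with rails at 94.4°. I will regrasp the body with the tool tilted 70°, pointing to +y. I turn the tool in free air first.

Emit:
send_rows --deltas '[[[0, 0, 0], [0, 0, -0.127], 1], [[0, 0, 0], [0, 0, -0.127], 1], [[0, 0, 0], [0, 0, -0.126], 1], [[0, 0, 0], [0.1, 0.008, 0], 1], [[0, 0, 0], [0.12, 0.009, 0], 1], [[0, 0, 0], [0.12, 0.009, 0], 1], [[0, 0, 0], [0.12, 0.009, 0], 1], [[0, 0, 0], [0.12, 0.009, 0], 1], [[0, 0, 0], [0.12, 0.009, 0], 1], [[0, 0, 0], [0.12, 0.009, 0], 1]]'

```text
time: 18.45
tool_pos: [0.5489, -0.2057, 0.2197]
orientation: [3.129, -0.826, 1.662]
wrist_force: [0.2, -0.0, -0.5]
opening: 0.0857
grip_force: 0.0
```

```bash
cat > st.py <<'E'
from h import *
from scipy.spatial.transform import Rotation as R
np.set_printoptions(precision=4,suppress=True)
s=env.sense();Rt=R.from_euler("xyz",s["orientation"])
print(s["time"],"q",s["joints"],"pos",s["tool_pos"],"z",Rt.as_matrix()[:,2],"y",Rt.as_matrix()[:,1],"F",s["wrist_force"],s["opening"])
E
cat > aim.py <<'E'
# python3 aim.py tilt_deg x y z : shift and turn left to the TCP target; tilt + = tool leaning toward +y about the cradle's x
from st import *
import sys
t,*P=map(float,sys.argv[1:]);a=np.radians(4.4);e=np.array([np.cos(a),np.sin(a),0])
G=R.from_rotvec(e*np.radians(t))*R.from_euler("xyz",[np.pi,0,a+np.pi/2])
print("shift",np.array(P)-s["tool_pos"],"turn",(G*Rt.inv()).as_rotvec(),"target z",G.as_matrix()[:,2])
E
python3 aim.py 70 .554 -.106 .088
```

```text
18.45 q [-0.7476  0.4904  1.4713  0.5415  1.8128 -0.8769] pos [ 0.5489 -0.2057  0.2197] z [-0.0546  0.7331 -0.6779] y [0.9966 0.0821 0.0084] F [ 0.2153 -0.0379 -0.5195] 0.0857451693717693
shift [ 0.0051  0.0997 -0.1317] turn [ 0.394   0.0397 -0.0036] target z [-0.0721  0.9369 -0.342 ]
```

Emit:
send_rows --deltas '[[[0.001, 0.005, -0.01], [0.1, 0.01, 0], 1], [[0.001, 0.005, -0.01], [0.1, 0.01, 0], 1], [[0.001, 0.005, -0.01], [0.1, 0.01, 0], 1], [[0.001, 0.01, -0.015], [0.094, 0.01, -0.004], 1], [[0.001, 0.012, -0.015], [0, 0, 0], 1], [[0, 0.012, -0.015], [0, 0, 0], 1], [[0, 0.012, -0.015], [0, 0, 0], 1], [[0, 0.012, -0.015], [0, 0, 0], 1], [[0, 0.013, -0.014], [0, 0, 0], 1], [[0, 0.013, -0.013], [0, 0, 0], 1]]'

```text
time: 19.45
tool_pos: [0.5535, -0.1054, 0.0858]
orientation: [-3.136, -1.217, 1.642]
wrist_force: [-0.3, 0.2, 0.7]
opening: 0.0853
grip_force: 0.0
```

```bash
python3 aim.py 70 .547 -.0125 .054
python3 - <<'E'
from h import *
o=[]
for n,(a,l) in dict(side=(170,170),wrist=(0,0)).items():
    p,d=env.camera(n);o.append(cv2.resize(p,(400,250)) if n=="wrist" else cv2.resize(p[180:400,230:470],(400,367)))
cv2.imwrite("pics/v6.png",np.vstack(o)[:,:,::-1])
E
```

```text
19.45 q [-0.6966  0.7907  1.524   0.7649  1.8215 -0.9944] pos [ 0.5535 -0.1054  0.0858] z [-0.0726  0.9353 -0.3462] y [ 0.9971  0.0766 -0.0021] F [-0.2695  0.2097  0.6535] 0.08525566814722112
shift [-0.0065  0.0929 -0.0318] turn [ 0.0046 -0.0018  0.0001] target z [-0.0721  0.9369 -0.342 ]
```

View pics/v6.png

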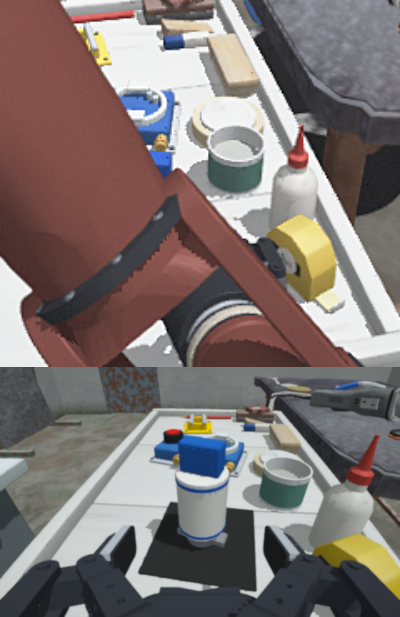

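The wrist view shows the upright cartridge between the open fingers at about (203,500) in the composite. The yellow tape measure sits near the right finger, so I check its clearance before advancing.

Run:
```python
from st import *
f=np.load("pics/side5.npz")
v,u=np.mgrid[:400,:640]
for n in("side","scene"):
    f=np.load(f"pics/{n}0.npz");p,d=f["p"],f["d"];c=env.get_calibration(n)
    W=world(c,np.c_[u.ravel(),v.ravel()],d.ravel()).reshape(400,640,3)
    b=mask(p,"yellow")&(d>0)&(abs(W[...,1]+.08)<.08)&(W[...,0]>.55)&(W[...,0]<.8)
    X=W[b];print(n,len(X),np.percentile(X,[1,99],axis=0))
# gripper right finger points in a wrist view: cartridge circle check
c=env.get_calibration("wrist");p,d=env.camera("wrist");W=world(c,np.c_[u.ravel(),v.ravel()],d.ravel()).reshape(400,640,3)
b=(d>0)&(abs(W[...,0]-.549)<.04)&(abs(W[...,1]+.036)<.04)
for lo in(.03,.05,.07):
    X=W[b&(W[...,2]>lo)&(W[...,2]<lo+.02)];A=np.c_[2*X[:,:2],np.ones(len(X))];q=np.linalg.lstsq(A,(X[:,:2]**2).sum(1),rcond=None)[0];print(lo,len(X),q[:2],np.sqrt(q[2]+q[0]**2+q[1]**2))
b=(d>0)&(d<.3)&(u>400)&(W[...,0]>.58);X=W[b];print("right finger x range",np.percentile(X,[1,50,99],axis=0))
```

```text
19.55 q [-0.6957  0.7929  1.5266  0.7642  1.8225 -0.9938] pos [ 0.5518 -0.1037  0.0844] z [-0.0759  0.9364 -0.3427] y [ 0.9969  0.0784 -0.0066] F [-0.3453 -0.042  -0.3713] 0.08512339148223338Traceback (most recent call last):
  File "<stdin>", line 8, in <module>
    return _quantile_unchecked(
        a, q, axis, out, overwrite_input, method, keepdims, weights)
    return _ureduce(a,
                    func=_quantile_ureduce_func,
    ...<5 lines>...
                    overwrite_input=overwrite_input,
                    method=method)
    r = func(a, **kwargs)
    result = _quantile(arr,
                       quantiles=q,
    ...<2 lines>...
                       out=out,
                       weights=wgt)
    slices_having_nans = np.isnan(arr[-1, ...])
                                  ~~~^^^^^^^^^
IndexError: index -1 is out of bounds for axis 0 with size 0
```

Run:
```python
from st import *
v,u=np.mgrid[:400,:640]
for n,(a,b_,l,r) in dict(side=(310,362,388,432),scene=(178,203,368,392)).items():
    f=np.load(f"pics/{n}0.npz");p,d=f["p"],f["d"];c=env.get_calibration(n)
    W=world(c,np.c_[u.ravel(),v.ravel()],d.ravel()).reshape(400,640,3);h=hsv(p)
    m=(v>a)&(v<b_)&(u>l)&(u<r)&(d>0)&(h[...,0]>15)&(h[...,0]<35)&(h[...,1]>110)
    X=W[m];print(n,len(X),np.percentile(X,[2,98],axis=0) if len(X) else p[190,380])
c=env.get_calibration("wrist");p,d=env.camera("wrist");W=world(c,np.c_[u.ravel(),v.ravel()],d.ravel()).reshape(400,640,3)
b=(d>0)&(abs(W[...,0]-.549)<.04)&(abs(W[...,1]+.036)<.04)
for lo in(.03,.05,.07):
    X=W[b&(W[...,2]>lo)&(W[...,2]<lo+.02)];A=np.c_[2*X[:,:2],np.ones(len(X))];q=np.linalg.lstsq(A,(X[:,:2]**2).sum(1),rcond=None)[0];print(lo,len(X),q[:2],np.sqrt(q[2]+q[0]**2+q[1]**2))
b=(d>0)&(d<.3)&(u>400)&(W[...,0]>.57)&(W[...,1]<-.08);X=W[b]
if len(X): print("right finger",np.percentile(X,[1,50,99],axis=0))
```

```text
19.55 q [-0.6957  0.7929  1.5266  0.7642  1.8225 -0.9938] pos [ 0.5518 -0.1037  0.0844] z [-0.0759  0.9364 -0.3427] y [ 0.9969  0.0784 -0.0066] F [-0.3453 -0.042  -0.3713] 0.08512339148223338
side 1154 [[ 0.6606 -0.1368  0.0041]
 [ 0.7117 -0.0795  0.063 ]]
scene 370 [[ 0.6581 -0.1316  0.0063]
 [ 0.6893 -0.0637  0.0647]]
0.03 1626 [ 0.5492 -0.0358] 0.02560733409152511
0.05 1903 [ 0.5492 -0.0358] 0.02559882398665417
0.07 2239 [ 0.5492 -0.0358] 0.025636573299411387
right finger [[ 0.5753 -0.1846 -0.0005]
 [ 0.6167 -0.1595  0.1113]
 [ 0.7055 -0.0822  0.1348]]
```

The tape measure is at x ≥ 0.658 and the finger backs reach only about 0.61, so there is room. The cartridge is at (0.5492, −0.0358). I advance along the tool axis.

Emit:
send_rows --deltas '[[[-0.0005, 0.01, -0.003], [0, 0, 0], 1], [[-0.0005, 0.01, -0.003], [0, 0, 0], 1], [[-0.0005, 0.011, -0.004], [0, 0, 0], 1], [[-0.0005, 0.011, -0.004], [0, 0, 0], 1], [[-0.0005, 0.011, -0.004], [0, 0, 0], 1], [[-0.0005, 0.011, -0.004], [0, 0, 0], 1], [[-0.0005, 0.01, -0.003], [0, 0, 0], 1], [[-0.0005, 0.01, -0.003], [0, 0, 0], 1], [[-0.0004, 0.007, -0.003], [0, 0, 0], 1], [[0, 0, 0], [0, 0, 0], 1]]'

```text
time: 20.6
tool_pos: [0.5483, -0.0144, 0.0548]
orientation: [-3.129, -1.219, 1.637]
wrist_force: [-0.8, 0.3, 0.0]
opening: 0.0857
grip_force: 0.0
```

```bash
python3 aim.py 70 .5474 -.0124 .0535
```

```text
20.6 q [-0.5919  0.7757  1.644   0.8352  1.6982 -1.0173] pos [ 0.5483 -0.0144  0.0548] z [-0.0739  0.9359 -0.3444] y [ 0.997   0.0772 -0.0042] F [-0.8145  0.2708  0.0008] 0.08568652515991763
shift [-0.0009  0.002  -0.0013] turn [ 0.0029 -0.004  -0.0005] target z [-0.0721  0.9369 -0.342 ]
```

Close on the body, then lift.

Emit:
send_rows --deltas '[[[-0.001, 0.002, -0.001], [0, 0, 0], 1], [[0, 0, 0], [0, 0, 0], 0.6], [[0, 0, 0], [0, 0, 0], 0.4], [[0, 0, 0], [0, 0, 0], 0.2], [[0, 0, 0], [0, 0, 0], 0], [[0, 0, 0], [0, 0, 0], -0.2], [[0, 0, 0], [0, 0, 0], -1], [[0, 0, 0], [0, 0, 0], -1], [[0, 0, 0], [0, 0, 0], -1], [[0, 0, 0], [0, 0, 0], -1]]' --newtons 50

```text
time: 21.6
tool_pos: [0.5481, -0.0139, 0.0546]
orientation: [-3.135, -1.218, 1.64]
wrist_force: [0.8, -2.1, 3.3]
opening: 0.0508
grip_force: 51.6
```

Emit:
send_rows --deltas '[[[0, 0, 0.005], [0, 0, 0], -1], [[0, 0, 0.01], [0, 0, 0], -1], [[0, 0, 0.015], [0, 0, 0], -1], [[0, 0, 0.02], [0, 0, 0], -1], [[0, 0, 0.02], [0, 0, 0], -1], [[0, 0, 0.02], [0, 0, 0], -1], [[0, 0, 0.02], [0, 0, 0], -1], [[0, 0, 0.02], [0, 0, 0], -1], [[0, 0, 0.01], [0, 0, 0], -1], [[0, 0, 0], [0, 0, 0], -1]]'

```text
time: 22.6
tool_pos: [0.5486, -0.0139, 0.1962]
orientation: [3.14, -1.216, 1.648]
wrist_force: [0.4, -0.5, -1.8]
opening: 0.0504
grip_force: 52.0
```

```bash
python3 st.py
python3 - <<'E'
from h import *
p,d=env.camera("scene");q,_=env.camera("wrist");cv2.imwrite("pics/v7.png",np.vstack([cv2.resize(p[120:300,200:500],(480,288)),cv2.resize(q,(480,300))])[:,:,::-1])
E
```

```text
22.6 q [-0.5913  0.5326  1.6821  0.866   1.8291 -0.8641] pos [ 0.5486 -0.0139  0.1962] z [-0.0713  0.9349 -0.3476] y [0.9971 0.0762 0.0004] F [ 0.3898 -0.4787 -1.8205] 0.05040893979289442
```

View pics/v7.png

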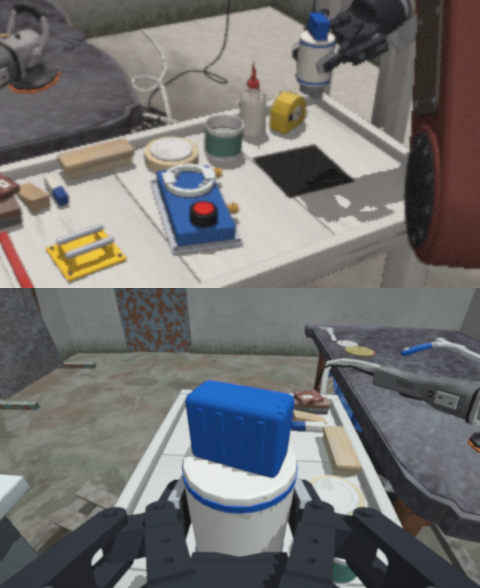

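The cartridge is held straight in the gripper with the bar up. I carry it over the cradle while turning it −90° about the closing axis.

Emit:
send_rows --deltas '[[[-0.001, 0.008, 0.002], [-0.04, -0.003, 0], -1], [[-0.002, 0.014, 0.002], [-0.06, -0.005, 0], -1], [[-0.002, 0.018, 0], [-0.08, -0.006, 0], -1], [[-0.002, 0.02, 0], [-0.08, -0.006, 0], -1], [[-0.002, 0.02, 0], [-0.08, -0.006, 0], -1], [[-0.002, 0.02, 0], [-0.08, -0.006, 0], -1], [[-0.002, 0.02, 0], [-0.08, -0.006, 0], -1], [[-0.002, 0.02, 0], [-0.08, -0.006, 0], -1], [[-0.002, 0.02, 0], [-0.08, -0.006, 0], -1], [[-0.002, 0.02, 0], [-0.08, -0.006, 0], -1]]'

```text
time: 23.7
tool_pos: [0.5274, 0.1671, 0.1968]
orientation: [-3.135, -0.474, 1.642]
wrist_force: [-0.2, -0.8, -1.7]
opening: 0.0505
grip_force: 52.1
```

Emit:
send_rows --deltas '[[[-0.002, 0.02, 0], [-0.08, -0.006, 0], -1], [[-0.002, 0.02, 0], [-0.08, -0.006, 0], -1], [[-0.002, 0.02, 0], [-0.08, -0.006, 0], -1], [[-0.002, 0.02, 0], [-0.08, -0.006, 0], -1], [[-0.002, 0.02, 0], [-0.08, -0.006, 0], -1], [[-0.002, 0.02, 0], [-0.08, -0.006, 0], -1], [[-0.002, 0.02, 0], [-0.08, -0.006, 0], -1], [[-0.002, 0.02, 0], [-0.08, -0.006, 0], -1], [[-0.002, 0.015, 0], [-0.06, -0.005, 0], -1], [[0, 0.006, 0], [0, 0, 0], -1]]'

```text
time: 24.7
tool_pos: [0.5084, 0.3498, 0.1953]
orientation: [-3.135, 0.227, 1.648]
wrist_force: [-0.1, 0.4, -2.5]
opening: 0.0505
grip_force: 52.3
```

```bash
python3 aim.py -20 .5102 .3476 .10
```

```text
24.7 q [ 0.5847  0.3183  1.5733 -0.1987  1.3718  0.5591] pos [0.5084 0.3498 0.1953] z [ 0.0105 -0.225  -0.9743] y [ 0.9971  0.076  -0.0068] F [-0.1315  0.3991 -2.4837] 0.050518165640005094
shift [ 0.0018 -0.0022 -0.0953] turn [-0.1211 -0.0161  0.0011] target z [ 0.0262 -0.341  -0.9397]
```

Emit:
send_rows --deltas '[[[0.001, -0.001, -0.01], [-0.06, -0.008, 0], -1], [[0.001, -0.001, -0.01], [-0.061, -0.008, 0.001], -1], [[0, 0, -0.012], [0, 0, 0], -1], [[0, 0, -0.012], [0, 0, 0], -1], [[0, 0, -0.012], [0, 0, 0], -1], [[0, 0, -0.01], [0, 0, 0], -1], [[0, 0, -0.008], [0, 0, 0], -1], [[0, 0, -0.006], [0, 0, 0], -1], [[0, 0, 0], [0, 0, 0], -1], [[0, 0, 0], [0, 0, 0], -1]]'

```text
time: 25.7
tool_pos: [0.5132, 0.3455, 0.1186]
orientation: [3.135, 0.347, 1.642]
wrist_force: [-0.3, 0.0, -1.6]
opening: 0.0513
grip_force: 52.3
```

```bash
python3 aim.py -20 .5102 .3476 .0295
cat > lie.py <<'E'
from h import *
np.set_printoptions(precision=4,suppress=True)
v,u=np.mgrid[:400,:640]
for n in("scene","side","wrist"):
    c=env.get_calibration(n);p,d=env.camera(n);W=world(c,np.c_[u.ravel(),v.ravel()],d.ravel()).reshape(400,640,3)
    cv2.imwrite(f"pics/{n}8.png",p[:,:,::-1]);h=hsv(p)
    near=(d>0)&(abs(W[...,0]-.51)<.07)&(abs(W[...,1]-.36)<.11)&(W[...,2]>.026)
    b=near&mask(p,"blue")&(W[...,1]>.36);X=W[b]
    if len(X)>20: print(n,"bar",len(X),np.percentile(X,[2,50,98],axis=0).ravel())
    w=near&(h[...,1]<40)&(h[...,2]>110)&(W[...,2]>.04);X=W[w]
    if len(X)>50: print(n,"white",len(X),np.percentile(X,[2,50,98],axis=0).ravel())
E
python3 lie.py
python3 - <<'E'
import cv2,numpy as np
a,b,c=[cv2.imread(f"pics/{n}8.png") for n in("scene","side","wrist")]
cv2.imwrite("pics/v8.png",np.vstack([np.hstack([cv2.resize(a[180:320,180:380],(400,280)),cv2.resize(b[120:260,210:410],(400,280))]),cv2.resize(c,(800,500))[:300]]))
E
```

```text
25.7 q [ 0.6239  0.4468  1.5773 -0.3086  1.3114  0.66  ] pos [0.5132 0.3455 0.1186] z [ 0.0313 -0.3391 -0.9402] y [0.9972 0.0739 0.0066] F [-0.3203  0.0374 -1.5832] 0.05130350883892095
shift [-0.003   0.0021 -0.0891] turn [-0.0021  0.0065  0.0028] target z [ 0.0262 -0.341  -0.9397]
scene bar 294 [0.4861 0.3853 0.1298 0.4995 0.4005 0.1469 0.5187 0.4129 0.1559]
scene white 486 [0.4747 0.2953 0.1239 0.4941 0.3306 0.1556 0.5328 0.3996 0.3011]
side white 660 [0.4836 0.2961 0.136  0.5093 0.3467 0.1628 0.5441 0.3939 0.3137]
wrist bar 15055 [0.4897 0.3784 0.1351 0.5092 0.4054 0.1495 0.5273 0.4158 0.1657]
wrist white 14929 [0.4835 0.3395 0.1409 0.5097 0.374  0.1607 0.5393 0.3866 0.1792]
```

View pics/v8.png

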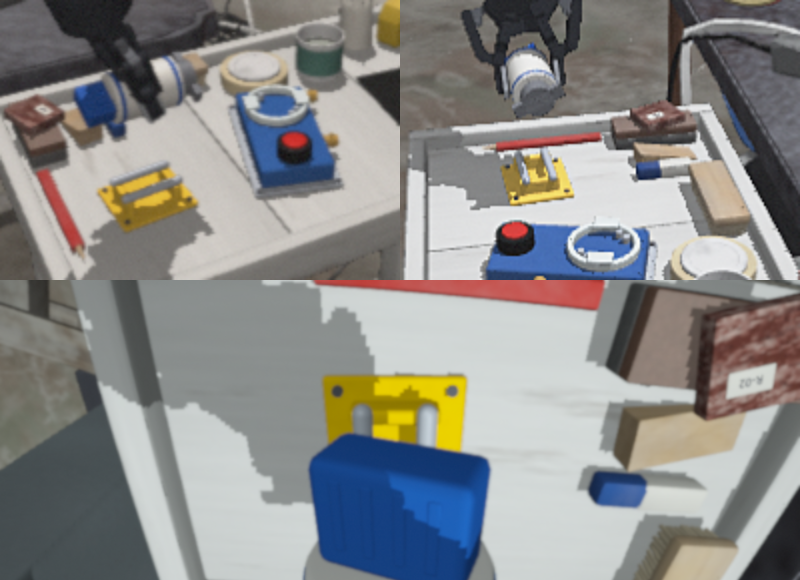

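The cartridge hangs level above the rails with its bar toward +y: (400,510) in the wrist part of the picture, with the plate at about (395,410). I check the cradle's position in the same wrist view.

Run:
```python
from h import *
np.set_printoptions(precision=4,suppress=True)
c=env.get_calibration("wrist");p=cv2.imread("pics/wrist8.png")[:,:,::-1].copy()
m=mask(p,"yellow");v,u=np.nonzero(m)
P=onplane(c,np.c_[u,v],.006)[:,:2]
P=P[(abs(P[:,0]-.51)<.06)&(abs(P[:,1]-.36)<.06)]
a=np.radians(4.4);ex=np.array([np.cos(a),np.sin(a)]);ey=np.array([-np.sin(a),np.cos(a)])
print("plate u range",np.percentile(P@ex,[.5,99.5]),"v max",np.percentile(P@ey,99.5),"expect v",np.array([.510,.351])@ey,"u",np.array([.510,.351])@ex)
T=P[P@ey>np.percentile(P@ey,85)]
q=(P@ex,P@ey);print(len(P))
for lo in np.arange(.345,.40,.006):
    k=(q[1]>lo)&(q[1]<lo+.006)
    if k.sum()>5: print(round(lo,3),q[0][k].min(),q[0][k].max())
cen=np.array([np.percentile(P@ex,[.5,99.5]).mean(),np.percentile(P@ey,99.5)-.043]);print("centre",cen[0]*ex+cen[1]*ey)
b=mask(p,"blue");n,l,st,_=cv2.connectedComponentsWithStats(b.astype(np.uint8));i=1+st[1:,4].argmax();v,u=np.nonzero(l==i)
d=env.camera("wrist")[1];X=world(c,np.c_[u,v],d[v,u]);X=X[(X[:,2]>.1)&(X[:,2]<.18)]
Y=X[X[:,1]>np.percentile(X[:,1],60)];print("bar end",np.percentile(X[:,:2]@ey,[99]),"u",np.percentile(X[:,:2]@ex,[1,99]),"z",np.percentile(X[:,2],[1,99]))
```

```text
plate u range [0.5002 0.5733] v max 0.35473468184275114 expect v 0.3108388116869715 u 0.5354252825082426
4543
0.345 0.5000484000590513 0.5736983747617032
0.351 0.5003024468369927 0.5735418632738927
centre [0.5113 0.352 ]
bar end [0.3751] u [0.5185 0.5573] z [0.1329 0.1565]
```

Emit:
send_rows --deltas '[[[-0.0007, 0.0015, -0.005], [0, 0.005, 0.003], -1], [[-0.0007, 0.0015, -0.01], [0, 0, 0], -1], [[0, 0, -0.012], [0, 0, 0], -1], [[0, 0, -0.012], [0, 0, 0], -1], [[0, 0, -0.012], [0, 0, 0], -1], [[0, 0, -0.01], [0, 0, 0], -1], [[0, 0, -0.008], [0, 0, 0], -1], [[0, 0, -0.006], [0, 0, 0], -1], [[0, 0, -0.005], [0, 0, 0], -1], [[0, 0, -0.003], [0, 0, 0], -1]]'

```text
time: 26.9
tool_pos: [0.5116, 0.3484, 0.035]
orientation: [3.14, 0.347, 1.647]
wrist_force: [0.5, 0.1, -2.1]
opening: 0.0509
grip_force: 52.3
```

Emit:
send_rows --deltas '[[[0, 0, -0.002], [0, 0, 0], -1], [[0, 0, -0.001], [0, 0, 0], -1], [[0, 0, -0.001], [0, 0, 0], -1], [[0, 0, 0], [0, 0, 0], -1], [[0, 0, 0], [0, 0, 0], -1], [[0, 0, 0], [0, 0, 0], -1], [[0, 0, 0], [0, 0, 0], -1], [[0, 0, 0], [0, 0, 0], -1], [[0, 0, 0], [0, 0, 0], -1], [[0, 0, 0], [0, 0, 0], -1]]'

```text
time: 27.9
tool_pos: [0.5115, 0.3484, 0.0313]
orientation: [3.14, 0.347, 1.647]
wrist_force: [-0.4, -0.0, -1.9]
opening: 0.0509
grip_force: 52.3
```

```bash
python3 aim.py -20 .5118 .3486 .0295
```

```text
27.9 q [ 0.6278  0.564   1.5959 -0.3189  1.1864  0.702 ] pos [0.5115 0.3484 0.0313] z [ 0.0272 -0.3393 -0.9403] y [0.997  0.0769 0.0011] F [-0.4034 -0.0406 -1.935 ] 0.05086270121070633
shift [ 0.0003  0.0002 -0.0018] turn [-0.0018  0.001  -0.0002] target z [ 0.0262 -0.341  -0.9397]
```

Emit:
send_rows --deltas '[[[0, 0, -0.0005], [0, 0, 0], -1], [[0, 0, -0.0005], [0, 0, 0], -1], [[0, 0, -0.0005], [0, 0, 0], -1], [[0, 0, -0.0005], [0, 0, 0], -1], [[0, 0, -0.0005], [0, 0, 0], -1], [[0, 0, 0], [0, 0, 0], -1], [[0, 0, 0], [0, 0, 0], -1], [[0, 0, 0], [0, 0, 0], -1], [[0, 0, 0], [0, 0, 0], -1], [[0, 0, 0], [0, 0, 0], -1]]'

```text
time: 28.9
tool_pos: [0.5117, 0.3485, 0.0303]
orientation: [3.14, 0.348, 1.647]
wrist_force: [-2.9, -0.8, 5.7]
opening: 0.0508
grip_force: 53.0
```

Emit:
send_rows --deltas '[[[0, 0, 0], [0, 0, 0], 0.15], [[0, 0, 0], [0, 0, 0], 0.22], [[0, 0, 0], [0, 0, 0], 0.3], [[0, 0, 0], [0, 0, 0], 0.4], [[0, 0, 0], [0, 0, 0], 0.6], [[0, 0, 0], [0, 0, 0], 0.8], [[0, 0, 0], [0, 0, 0], 1], [[0, 0, 0], [0, 0, 0], 1], [[0, 0, 0], [0, 0, 0], 1], [[0, 0, 0], [0, 0, 0], 1]]'

```text
time: 29.9
tool_pos: [0.5115, 0.3484, 0.0288]
orientation: [3.14, 0.347, 1.647]
wrist_force: [-0.1, 1.2, 0.6]
opening: 0.0849
grip_force: 0.0
```

Emit:
send_rows --deltas '[[[0, 0.002, 0.005], [0, 0, 0], 1], [[0, 0.003, 0.008], [0, 0, 0], 1], [[-0.001, 0.004, 0.011], [0, 0, 0], 1], [[0, 0.005, 0.014], [0, 0, 0], 1], [[-0.001, 0.006, 0.017], [0, 0, 0], 1], [[0, 0.006, 0.017], [0, 0, 0], 1], [[-0.001, 0.006, 0.017], [0, 0, 0], 1], [[0, 0.006, 0.017], [0, 0, 0], 1], [[0, 0.003, 0.01], [0, 0, 0], 1], [[0, 0, 0], [0, 0, 0], 1]]'

```text
time: 30.9
tool_pos: [0.5099, 0.3911, 0.148]
orientation: [3.135, 0.344, 1.646]
wrist_force: [0.2, -0.6, 0.0]
opening: 0.0852
grip_force: 0.0
```

```bash
python3 st.py; python3 lie.py
python3 - <<'E'
import cv2,numpy as np
a,b,c=[cv2.imread(f"pics/{n}8.png") for n in("scene","side","wrist")]
cv2.imwrite("pics/v9.png",np.vstack([np.hstack([cv2.resize(a[180:320,180:380],(400,280)),cv2.resize(b[120:260,210:410],(400,280))]),cv2.resize(c,(800,500))[:310]]))
E
```

```text
30.9 q [ 0.6787  0.4675  1.4865 -0.2901  1.3907  0.6836] pos [0.5099 0.3911 0.148 ] z [ 0.0317 -0.336  -0.9413] y [0.997  0.0776 0.0059] F [ 0.2077 -0.5861  0.0423] 0.08520040419596171
scene bar 260 [0.4842 0.3889 0.0462 0.4986 0.4025 0.0594 0.5175 0.4158 0.0679]
scene white 800 [0.4834 0.2991 0.0453 0.4948 0.3488 0.0691 0.531  0.4044 0.1631]
side white 679 [0.4629 0.3003 0.0502 0.5078 0.3627 0.0759 0.5573 0.4363 0.3409]
wrist bar 3260 [0.4881 0.3812 0.0469 0.5072 0.4061 0.0607 0.526  0.4186 0.0763]
wrist white 6767 [0.461  0.301  0.0546 0.5106 0.3624 0.0736 0.5524 0.4232 0.2105]
```

View pics/v9.png

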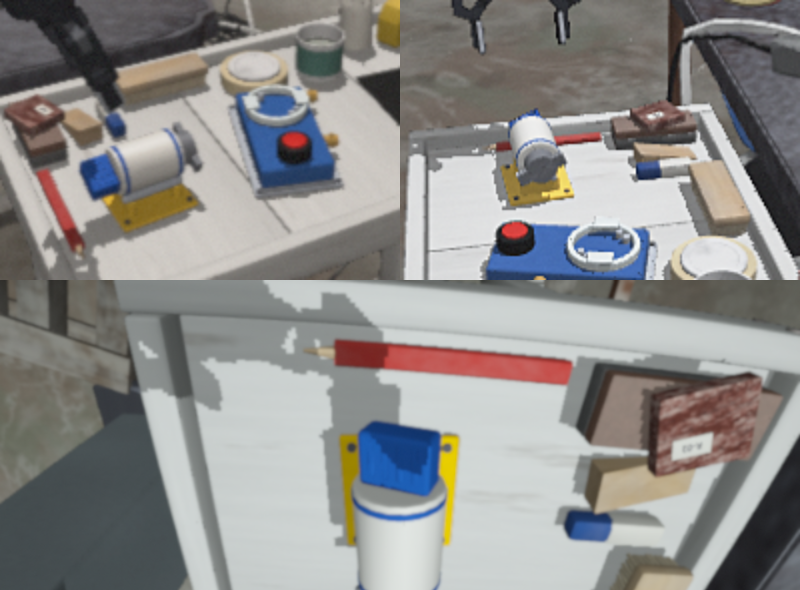

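The cartridge lies level along the rails and centred: its body middle is at y ≈ 0.352 against the cradle's 0.351. The gripper is clear, so I hand in.

```bash
python3 -c "
from station import env
print(env.hand_in())"
```

```text
the job is handed in; nothing more can be done
None
```

The job is handed in with no verdict returned: button pressed, cartridge twisted free, stood and released on the mat, then laid level and centred on the cradle rails; no bystander was seen to move, and the arm was clear.

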